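Clip the bar-tool cup onto the counter rail

TASK

Hang the loose steel cup from the upper bar of the counter rail, in the free part of the bar beside the cup that already hangs there: press its sprung hook down over the bar until the bar is fully home and the gate has flicked shut under it, and don't force it, the rail is slender. Then give the cup an upward tug against the shut gate to prove that it has caught, let it sink back and leave it hanging upright, leaving everything else where it is.

Things in the scene. Friction and masses are not known exactly. Their poses are not given: they have to be found in the camera images.
- clip_cup: the loose steel cup with a snap hook and dark wooden grip, 0.26 kg. Round, 62 mm across, 84 mm high; origin at the centre of its underside, z up. A flat strap (20 mm wide in y) runs up its back (+x side, outer face at x = 35.5 mm) and becomes the hook: it arches over to +x and opens downward, its nose hanging on the +x side with an out-turned tip that ends at z = 57 mm
- hook_mouth (a point): middle of the mouth of the loose cup's hook, below the gate: x = 50, y = 0, z = 68 mm in the cup's frame. 17 mm wide in x; the out-turned tip and the lead-in on the strap gather a bar that lies up to about 6 mm off its middle as the hook comes down
- hook_seat (a point): where the bar's axis lies in the loose cup's hook once it is fully home under the crown: x = 50, y = 0, z = 100 mm in the cup's frame; the inside of the crown is 6 mm above
- grip_mid (a point): middle of the loose cup's wooden grip, straight above the hook: x = 50, y = 0, z = 135 mm in the cup's frame. The grip is 25 mm (x) by 14 mm (y) by 42 mm high, from z = 114 to 156 mm
- gate: the sprung gate across the mouth of the loose cup's hook; origin on its pin, 26.5 mm below hook_seat on the strap side (x = 38.5 mm); its x axis runs along it to the tip, 21.6 mm away. Shut, it lies level (parallel to the cup's x); the bar pushes it up into the hook against 5 to 10 N. It shuts only when the bar is within about 1.5 mm of home; shut, it leaves the bar 19 mm of up and down play
- rail_stand: the counter rail, fixed: wooden foot 110 x 370 x 14 mm, two flat brass uprights 246 mm high at y = -170 and +170 mm, two level bars along its y axis. Origin on the worktop below the upper bar's middle; -x side faces the robot. A like cup with a spoon hangs fixed at y = -115 mm; the bar is free from y = -70 to +150. Cups hang on the -x side, their x axis along the stand's
- bar_nominal (a point): the upper bar's axis at its mid setting, 210 mm above the worktop, midway between the uprights; axes as the stand's. The bar itself (12 mm thick, along y) is clamped in slots and sits up to 12 mm above or below this point, differently each time, straight over or under it. The lower bar, 8 mm thick, against which a hung cup's strap leans, has its axis 8.5 mm nearer the robot (-x) and 75 mm lower
- jigger: bystander: two-ended brass measure, 47 mm across, 100 mm high, standing behind on the left; origin under its centre
- tumbler: bystander: cut glass tumbler, 77 mm across, 94 mm high, standing behind on the left; origin under its centre
- stopper: bystander: bottle stopper lying in front of the rail, 29 x 48 x 29 mm; origin under its centre
- lime: bystander: a lime of 56 mm lying in front of the rail; origin at its underside as it lies at first
Not all that is in view belongs to the job. Of the things that look like the clip_cup, the middle-sized one is meant.

How it is judged:
On the way, in this order (a step that is already met when the one before it is completed fails the run):
1. the bar is inside the hook of the cup and the gate has shut under it (angle between the x axis of gate and the x axis of clip_cup, either way round below 0.12 rad and x of hook_seat in the frame of bar_nominal between -0.01 and 0.01 m and z of hook_seat in the frame of bar_nominal between -0.016 and 0.017 m and y of hook_seat in the frame of bar_nominal between -0.08 and 0.15 m), for 0.1 s.
2. the cup is tugged upward so that the shut gate pulls on the bar with more than 3 N (angle between the x axis of gate and the x axis of clip_cup, either way round below 0.12 rad and contact force between gate and rail_stand above 3 N), for 0.02 s.
At the end, for the whole second after the job is handed in: the cup hangs from the upper bar at rest and upright (within 0.2 rad), the bar inside its hook (hook_seat within 16 mm of bar_nominal in height and 10 mm fore and aft), in the free part of the bar, its weight on the rail, and the gate shut (within 0.12 rad) (angle between the x axis of gate and the x axis of clip_cup, either way round below 0.12 rad and x of hook_seat in the frame of bar_nominal between -0.01 and 0.01 m and z of hook_seat in the frame of bar_nominal between -0.016 and 0.016 m and y of hook_seat in the frame of bar_nominal between -0.08 and 0.15 m and contact force between clip_cup and rail_stand above 1 N and angle between clip_cup's own z axis and vertical below 0.2 rad and linear speed of clip_cup below 0.02 m/s); the robot touches nothing.
It fails at once if the cup bears on the rail with more than 35 N (contact force between clip_cup and rail_stand above 35 N).
It fails at once if the robot pushes against the rail with more than 10 N (contact force between the arm and rail_stand above 10 N).
It fails at once if a bystander is moved by more than 20 mm (distance of any of jigger, tumbler, stopper, lime from where it was at the start of the episode above 0.02 m).
It also fails if it takes over 58 s, if anything falls off the work surface, if the arm or the gripper's body presses on something with over 40 N, if the wrist force passes 120 N, or if a joint passes its speed limit or range.

ROBOT

A 6-joint arm with a two-finger parallel gripper is mounted at the origin on a cart in front of the work surface, level with it; the furniture and walls round the work are solid. World frame = base frame: x ahead of the robot, y to its left, z up, the work surface at z = 0. Lengths are in m, angles in rad, forces in N, time in s.
With the tool pointing down it reaches from about 0.35 to 0.975 m from the base axis. Payload 4.9 kg.
Tool frame: the origin (TCP) lies on the centre line of the jaws, within the pads' length; the fingertips stand manip.tcp_to_tips ahead of it and the grasp point (between the pads) lies 11 mm behind it (manip.tcp_to_tips is the distance from the TCP to the fingertips, in m); x points along the fingers, y is the direction in which the jaws open and shut, and the axes are right-handed (so a half turn about x gives the same grasp; the last joint's range is limited). The gripper opens to 85 mm and grips with 20 to 120 N. Pads are 22 mm wide; open, the fingers measure 114 mm over their backs; the gripper's body (76 mm by 85 mm) begins 54 mm behind the grasp point. The pads swing forward as they close: fully open they stand 13 mm farther back than shut.
Start: joints at [-1.29, 0.053, 1.613, -0, 1.476, -0.119], TCP at [0.243, -0.576, 0.218] pointing down, gripper open.
Joint ranges: [-3.01, 3.01], [-1.01, 2.22], [0.06, 2.58], [-1.02, 4.17], [0.09, 2.62], [-3.14, 3.14]. Speed limits (rad/s): [2.57, 2.57, 3.14, 3.14, 3.14, 3.14].

INTERFACE

Orientations are given as a unit quaternion [w, x, y, z].
In Python, from plant import status, imaging, workorder, manip gives the robot as it stands.
- The arm moves only by the tool carry_out, never from a script. Its argument "moves" is one flat list of numbers, 5 for each row, row after row: the opening, from 0 (shut) to 1 (fully open), then the shift along the tool's x, y, z in cm, then the turn about the tool's x in rad. In form: [claw, tx, ty, tz, twist, claw, tx, ty, tz, twist, ...]. A call has 1 to 12 rows; each row is the pose to reach, as a shift and turn from the pose commanded when the call began, along the tool's axes at that moment; what a row does not reach only later rows make up. A row lasts 1/12 s, in which the tool goes at most 41.7 mm and 7.16 degrees, less where a joint would pass 70% of its speed; a pose out of reach is approached as far as the arm can. A call with a gripper value outside its range is refused whole. The fingers move at their own pace and stop on an object; the grip force is fixed at half the most. Time passes only in rows, so rows that repeat a pose let the fingers close. It gives the time, the measured TCP pose, the force and the opening at its end, in the units of the state.
- status.state(): the state, without advancing time (a new reading comes with each control period).
- imaging.grab_frame(name): name is "scene" or "top" or "wrist"; returns the picture (420x560x3 uint8, red, green, blue); there is no depth.
- imaging.camera_info(name): a dict with "K" (3x3 intrinsics, pixels), "dist" ([k1, k2, p1, p2, k3] as OpenCV has them; the pictures are not rectified), "R" (3x3) and "t" (3): a world point X has camera coordinates R X + t. Camera axes: x right, y down, z forward; pixel columns grow to the right and rows downward; lengths in m; the calibration is good to about 2 mm. A picture is of the moment at which its call begins: read the wrist's pose just before it. camera_info takes no time and is no camera call; for the wrist camera it gives the pose at the moment of the call.
- workorder.job_done(): hands the job in, once; it reports no verdict.
The state is a dict: "time": time; "joint_pos": joint angles; "joint_vel": joint speeds; "joint_efforts": joint torques, N m; "tool_pos": TCP position; "tool_rot": TCP orientation; "contact_force": force on the tool from outside, world axes, zero at the start; "ft_torque": the same for the moment, N m; "gripper_width": opening from 0.0 (shut) to 1.0 (fully open).
Only numpy, scipy, OpenCV 4.12 (cv2) and the standard library are available. Lean on these libraries where they do the work, as an engineer would, in place of code of your own. Each camera call takes 0.05 s, during which the arm holds its last target.

## Working session

There is one attempt and no reset: what is moved stays moved. The work goes in short steps, Python scripts to look and compute and a tool call to move; the robot and the scene stay as the last step left them, time stands still between calls to the robot, and variables do not carry over. Pictures are saved under pics/ and viewed, and the job is handed in when it is done.

Besides the shell and the picture viewer there is one more tool, called after "Request:" as a command line: name --argument value ..., lists and objects as JSON in quotes. carry_out: Moves the arm, as the interface text tells. Its arguments: {"type":"object","properties":{"moves":{"type":"array","items":{"type":"number"}}},"required":["moves"]}

```bash
ls; mkdir -p pics
python3 - <<'E'
from plant import status, imaging, workorder, manip
import cv2
print(status.state()); print(manip.tcp_to_tips)
for n in ("scene","top","wrist"):
    c=imaging.camera_info(n); print(n,c)
    cv2.imwrite(f"pics/{n}0.png",imaging.grab_frame(n)[:,:,::-1])
E
```

```text
pics
{'time': 0.0, 'joint_pos': array([-1.29000608e+00,  5.33531280e-02,  1.61433235e+00, -1.57902832e-05,
        1.47602697e+00, -1.19015331e-01]), 'joint_vel': array([-0.00080564, -0.00056448, -0.00100275, -0.00089069,  0.00081374,
       -0.00027377]), 'joint_efforts': array([ 3.29103903e-03, -3.93671143e+01, -3.70175958e+01,  1.94202189e-04,
        6.95652081e-03,  7.03009661e-06]), 'tool_pos': array([ 0.24307304, -0.57506126,  0.21634247]), 'tool_rot': array([-0.13966694, -0.69295879, -0.14116007,  0.69309098]), 'contact_force': array([-0.12644705, -0.57255655,  0.21350743]), 'ft_torque': array([0.05379966, 0.00510727, 0.03718172]), 'gripper_width': 0.9988124555451792}
0.008
scene {'K': array([[477.35828348,   0.        , 278.22900162],
       [  0.        , 477.35828348, 212.03084903],
       [  0.        ,   0.        ,   1.        ]]), 'dist': array([-0.0791404,  0.       ,  0.       ,  0.       ,  0.       ]), 'R': array([[-0.84178622, -0.53919425,  0.02579776],
       [-0.29779515,  0.42399356, -0.8553055 ],
       [ 0.45023772, -0.72766683, -0.51748137]]), 't': array([0.
[... 236 characters left out ...]
    ,  0.        ,  0.        ,  0.        ]), 'R': array([[ 0.05719234, -0.99836044, -0.002338  ],
       [-0.97442608, -0.05531119, -0.21779459],
       [ 0.21730818,  0.01473439, -0.97599183]]), 't': array([0.14328333, 0.55572881, 1.13396625])}
wrist {'K': array([[312.56482237,   0.        , 279.53045345],
       [  0.        , 312.56482237, 212.89038765],
       [  0.        ,   0.        ,   1.        ]]), 'dist': array([-0.07144516,  0.        ,  0.        ,  0.        ,  0.        ]), 'R': array([[ 0.38948364, -0.92103186, -0.0016769 ],
       [-0.87719371, -0.37149926,  0.30417018],
       [-0.28077339, -0.11699834, -0.95261623]]), 't': array([-0.62342875, -0.03923257,  0.38008181])}
```

View pics/scene0.png

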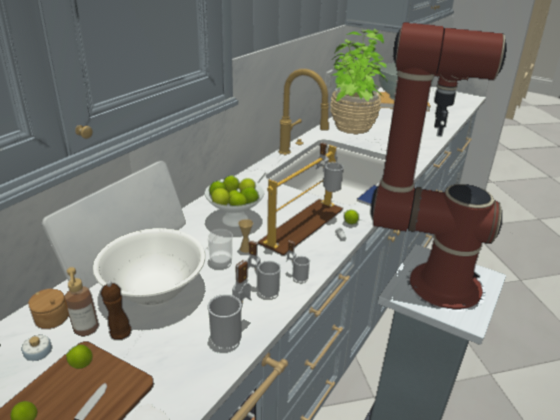

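View pics/top0.png

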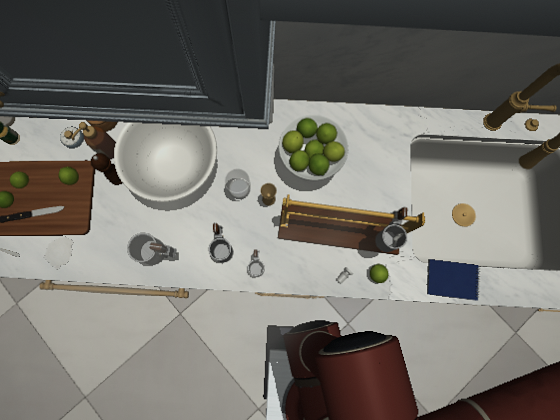

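View pics/wrist0.png

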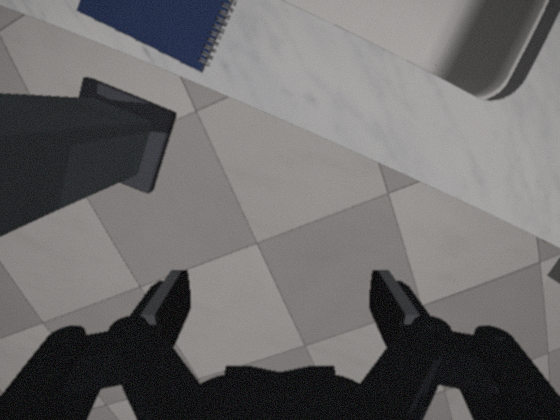

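```bash
cat > h.py <<'E'
import numpy as np, cv2
from plant import status, imaging, manip
from scipy.spatial.transform import Rotation as Ro
def ray(n,px,c=None):
    c=c or imaging.camera_info(n)
    u=cv2.undistortPoints(np.array([[px]],float),c["K"],c["dist"])[0,0]
    R=c["R"]; return -R.T@c["t"], R.T@np.array([u[0],u[1],1.])
def onz(n,px,z,c=None):
    o,d=ray(n,px,c); return o+d*(z-o[2])/d[2]
def tri(views):
    A=np.zeros((3,3));b=np.zeros(3);L=[]
    for v in views:
        o,d=ray(*v); d=d/np.linalg.norm(d); P=np.eye(3)-np.outer(d,d); A+=P;b+=P@o;L.append((o,P))
    X=np.linalg.solve(A,b); return X,[np.linalg.norm(P@(X-o)) for o,P in L]
def proj(n,X,c=None):
    c=c or imaging.camera_info(n)
    return cv2.projectPoints(np.array(X,float).reshape(-1,1,3),cv2.Rodrigues(c["R"])[0],c["t"],c["K"],c["dist"])[0].reshape(-1,2)
def crop(f,out,x0,x1,y0,y1,s):
    im=cv2.imread(f)[y0:y1,x0:x1]; cv2.imwrite(out,cv2.resize(im,None,fx=s,fy=s,interpolation=cv2.INTER_CUBIC))
def rot():
    q=status.state()["tool_rot"]; return Ro.from_quat([q[1],q[2],q[3],q[0]]).as_matrix()
E
python3 - <<'E'
from h import *
print(rot().round(4))
crop("pics/top0.png","pics/topA.png",190,290,170,290,5)
crop("pics/top0.png","pics/topB.png",270,430,190,290,5)
crop("pics/scene0.png","pics/sceA.png",200,330,220,350,4)
crop("pics/scene0.png","pics/sceB.png",240,370,140,260,5)
E
```

```text
[[-5.000e-04  3.892e-01 -9.211e-01]
 [ 1.500e-03 -9.211e-01 -3.892e-01]
 [-1.000e+00 -1.600e-03 -2.000e-04]]
```

View pics/topA.png

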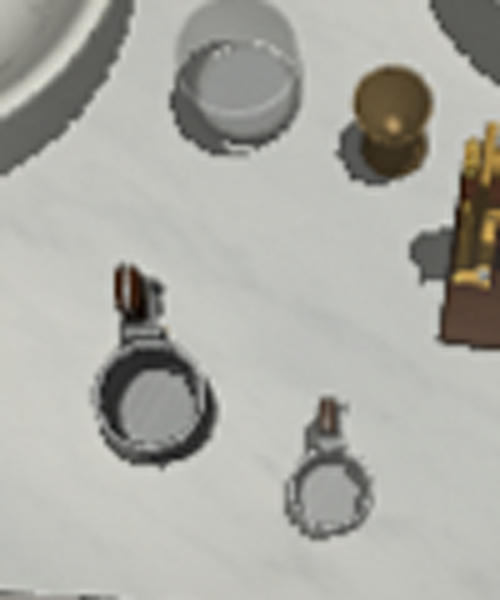

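View pics/topB.png

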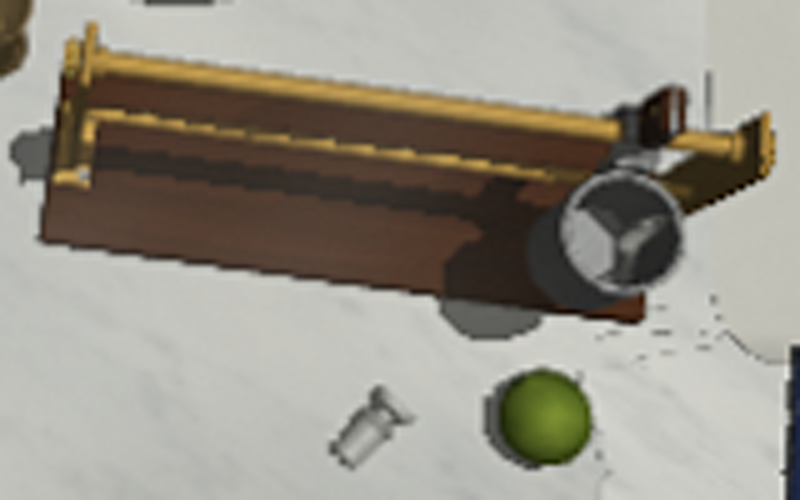

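View pics/sceA.png

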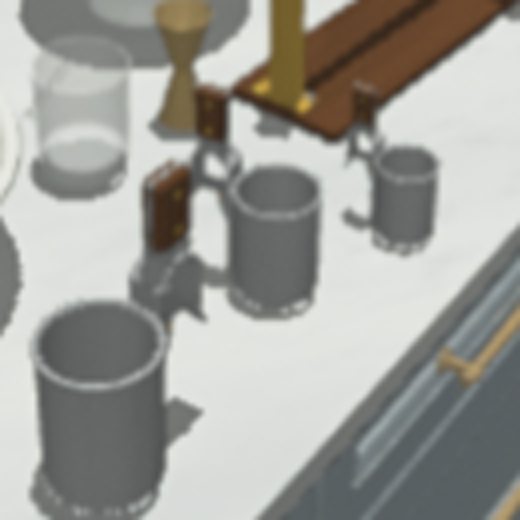

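View pics/sceB.png

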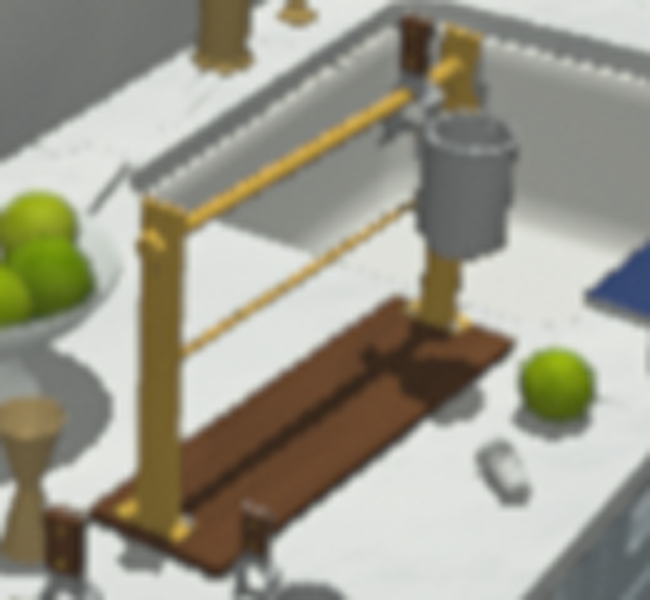

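Run:
```python
from h import *
t=lambda x,y:(190+x/5,170+y/5)
tb=lambda x,y:(270+x/5,190+y/5)
sa=lambda x,y:(200+x/4,220+y/4)
sb=lambda x,y:(240+x/5,140+y/5)
rc=onz("top",t(152,400),.084);print("rim c top",rc)
print("rim c scene",onz("scene",sa(274,192),.084))
print("rim widths", onz("top",t(94,402),.084)-onz("top",t(207,402),.084))
g=tri([("top",t(131,293)),("scene",sa(211,113))]);print("grip",g, np.arctan2(*(g[0]-rc)[[1,0]]))
# bar
def plane(n,a,b):
    o,d=ray(n,a);_,e=ray(n,b);k=np.cross(d,e);k/=np.linalg.norm(k);return k,k@o
k1,c1=plane("top",tb(105,62),tb(615,130));k2,c2=plane("scene",sb(190,218),sb(410,97))
d=np.cross(k1,k2);d/=np.linalg.norm(d)
for y in(0.1,0.0,-.1,-.2):
    print(np.linalg.solve([k1,k2,[0,1,0]],[c1,c2,y]))
# foot corners z=.014
for p in [(45,238),(640,318)]: print("foot",onz("top",tb(*p),.014))
for p in [(92,512),(218,572),(515,345)]: print("footS",onz("scene",sb(*p),.014))
# upright tops z~.246
print("upr",onz("top",tb(90,28),.246),onz("top",tb(768,120),.246))
print("jig",onz("top",t(393,95),.1),"tum",onz("top",t(237,50),.094))
```

```text
rim c top [0.41968082 0.31456855 0.084     ]
rim c scene [0.42106014 0.31819424 0.084     ]
rim widths [-0.00368595  0.06404774  0.        ]
grip (array([0.47125424, 0.32381469, 0.13440805]), [np.float64(0.0006711793006311115), np.float64(0.0006711793006310133)]) 0.17739656584456048
[0.53414163 0.1        0.22008229]
[0.52704829 0.         0.21649145]
[ 0.51995495 -0.1         0.21290062]
[ 0.51286162 -0.2         0.20930978]
foot [0.47549523 0.15014729 0.014     ]
foot [ 0.44714867 -0.20965582  0.014     ]
footS [0.57178768 0.14902826 0.014     ]
footS [0.46927859 0.15811205 0.014     ]
footS [ 0.43873456 -0.20367651  0.014     ]
upr [0.54686832 0.13464563 0.246     ] [ 0.51885116 -0.20432753  0.246     ]
jig [0.60202663 0.18823454 0.1       ] tum [0.62577949 0.28100285 0.094     ]
```

```bash
cat >> h.py <<'E'
def go(target,yaw=None):
    s=status.state(); R=rot(); d=R.T@(np.array(target)-s["tool_pos"])*100
    y0=np.arctan2(R[1,1],R[0,1]); print("t",s["time"].__round__(2),"pos",s["tool_pos"].round(4),"yaw",round(y0,4),"shift cm",d.round(2),"twist",None if yaw is None else round(-(yaw-y0),3))
E
python3 - <<'E'
from h import *
c=imaging.camera_info("wrist"); R=rot();s=status.state()
o=-c["R"].T@c["t"]; print("cam in tool",(R.T@(o-s["tool_pos"])).round(4), "fwd",(R.T@c["R"][2]).round(3))
go((0.36,-0.10,0.36),0.14); go((0.44,0.28,0.36),0.14)
E
```

```text
cam in tool [-0.1564 -0.0007 -0.0784] fwd [0.953 0.    0.304]
t 0.15 pos [ 0.2431 -0.5752  0.2167] yaw -1.171 shift cm [-14.27 -39.25 -29.27] twist -1.311
t 0.15 pos [ 0.2431 -0.5752  0.2167] yaw -1.171 shift cm [-14.21 -71.14 -51.43] twist -1.311
```

Request:
carry_out --moves '[1, -14, 0, 0, 0, 1, -14, 0, 0, 0, 1, -14, 0, 0, 0, 1, -14, 0, 0, 0, 1, -14, -39, -29, -1.3, 1, -14, -39, -29, -1.3, 1, -14, -39, -29, -1.3, 1, -14, -39, -29, -1.3, 1, -14, -39, -29, -1.3, 1, -14, -39, -29, -1.3, 1, -14, -39, -29, -1.3, 1, -14, -39, -29, -1.3]'

```text
time: 1.15
tool_pos: [0.3222, -0.2499, 0.357]
tool_rot: [0.457, 0.54, 0.457, -0.54]
contact_force: [1.4, 0.0, -0.4]
gripper_width: 1.001
```

Run:
```python
from h import *
go((0.42,0.29,0.36),0.14)
```

```text
t 1.15 pos [ 0.3222 -0.2499  0.357 ] yaw -0.1658 shift cm [ -0.28   0.74 -54.87] twist -0.306
```

Request:
carry_out --moves '[1, 0, 0.7, -55, -0.3, 1, 0, 0.7, -55, -0.3, 1, 0, 0.7, -55, -0.3, 1, 0, 0.7, -55, -0.3, 1, 0, 0.7, -55, -0.3, 1, 0, 0.7, -55, -0.3, 1, 0, 0.7, -55, -0.3, 1, 0, 0.7, -55, -0.3, 1, 0, 0.7, -55, -0.3, 1, 0, 0.7, -55, -0.3, 1, 0, 0.7, -55, -0.3, 1, 0, 0.7, -55, -0.3]'

```text
time: 2.15
tool_pos: [0.4133, 0.2421, 0.3572]
tool_rot: [0.531, 0.466, 0.531, -0.467]
contact_force: [0.9, -0.1, 0.6]
gripper_width: 0.996
```

Run:
```python
from h import *
go((0.42,0.29,0.36),0.14)
```

```text
t 2.15 pos [0.4133 0.2421 0.3572] yaw 0.13 shift cm [-0.28  1.29 -4.67] twist -0.01
```

Request:
carry_out --moves '[1, 0, 2, -4.5, 0, 1, 0, 2, -4.5, 0, 1, 0, 2, -4.5, 0, 1, 0, 2, -4.5, 0]'

```text
time: 2.48
tool_pos: [0.4275, 0.2867, 0.3569]
tool_rot: [0.531, 0.466, 0.531, -0.467]
contact_force: [-0.2, -0.5, -0.0]
gripper_width: 1.001
```

Run:
```python
from h import *
import pickle
s=status.state();c=imaging.camera_info("wrist");im=imaging.grab_frame("wrist")
pickle.dump((s,c),open("w1.pkl","wb"));cv2.imwrite("pics/w1.png",im[:,:,::-1])
print(s["tool_pos"],s["joint_vel"].round(4))
```

```text
[0.42749766 0.28671961 0.35694538] [-0.0289 -0.0324  0.0119  0.0005 -0.0009  0.0032]
```

View pics/w1.png

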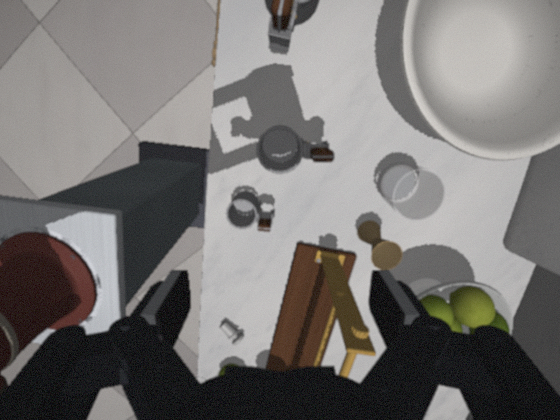

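Run:
```python
from h import *
crop("pics/w1.png","pics/w1a.png",250,350,110,190,8)
```

```text
(no output)
```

View pics/w1a.png

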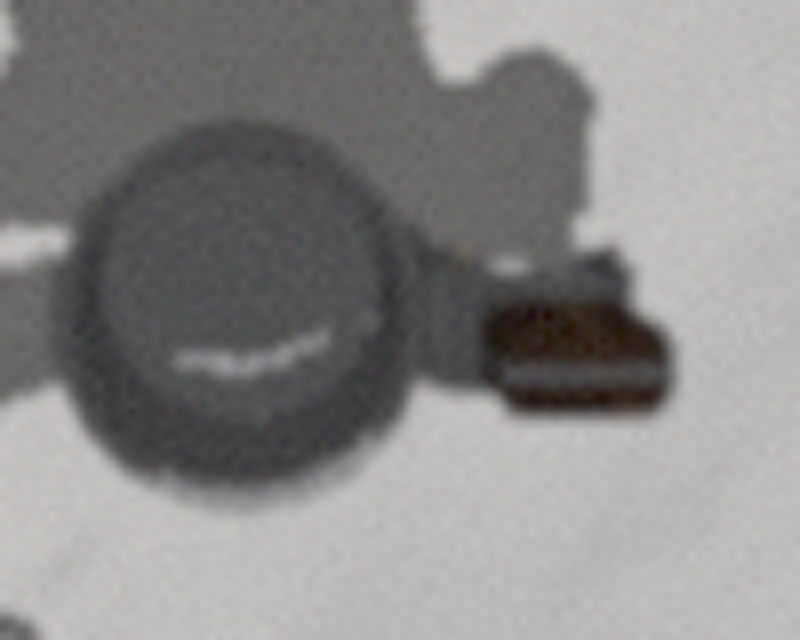

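Run:
```python
from h import *
import pickle
s,c=pickle.load(open("w1.pkl","rb"))
w=lambda x,y:(250+x/8,110+y/8)
rc=onz("w",w(235,310),.084,c);print("rim",rc, onz("w",w(413,310),.084,c)-onz("w",w(57,310),.084,c))
g=onz("w",w(588,365),.156,c);print("grip top",g,"ang",np.arctan2(g[1]-rc[1],g[0]-rc[0]),np.hypot(*(g-rc)[:2]))
for a,b in [((505,375),(655,373)),((515,412),(655,412))]:
  p,q=onz("w",w(*a),.156,c),onz("w",w(*b),.156,c);print("yaw",np.arctan2(q[1]-p[1],q[0]-p[0]))
for X in (rc,): print(proj("top",X))
# mask brown
im=cv2.imread("pics/w1.png").astype(int);b,gg,r=im[...,0],im[...,1],im[...,2]
m=((r-b)>12)&(r<110);m[:110]=0;m[190:]=0;m[:,:300]=0;m[:,350:]=0
ys,xs=np.nonzero(m);print(len(xs),xs.min(),xs.max(),ys.min(),ys.max(),cv2.minAreaRect(np.c_[xs,ys].astype(np.float32)))
```

```text
rim [0.42300375 0.31889506 0.084     ] [0.05990884 0.00783945 0.        ]
grip top [0.47288982 0.32556108 0.156     ] ang 0.1328380721333588 0.050329472549469075
yaw 0.14699658417701628
yaw 0.13349580270695582
[[218.980932   248.74780398]]
150 312 332 148 161 ((321.7920837402344, 154.0792236328125), (20.099750518798828, 12.73647689819336), 5.710592269897461)
```

Run:
```python
from h import *
go((0.4725,0.325,0.22),0.135)
go((0.4725,0.325,0.126),0.135)
```

```text
t 2.53 pos [0.4276 0.2861 0.3574] yaw 0.1284 shift cm [13.74  4.96 -3.29] twist -0.007
t 2.53 pos [0.4276 0.2861 0.3574] yaw 0.1284 shift cm [23.14  4.96 -3.3 ] twist -0.007
```

Request:
carry_out --moves '[1, 0, 4.9, -3.3, 0, 1, 0, 4.9, -3.3, 0, 1, 7, 4.9, -3.3, 0, 1, 11, 4.9, -3.3, 0, 1, 14, 4.9, -3.3, 0, 1, 14, 4.9, -3.3, 0, 1, 14, 4.9, -3.3, 0, 1, 14, 4.9, -3.3, 0]'

```text
time: 3.2
tool_pos: [0.4721, 0.3244, 0.2176]
tool_rot: [0.531, 0.467, 0.531, -0.468]
contact_force: [0.3, 0.1, 1.2]
gripper_width: 0.996
```

Run:
```python
from h import *
import pickle
go((0.4725,0.325,0.126),0.135)
s=status.state();c=imaging.camera_info("wrist");im=imaging.grab_frame("wrist")
pickle.dump((s,c),open("w2.pkl","wb"));cv2.imwrite("pics/w2.png",im[:,:,::-1])
crop("pics/w2.png","pics/w2a.png",130,430,180,400,2.6)
print(proj("w",[[.4725,.325,.156],[.4725,.325,.114]],c))
```

```text
t 3.2 pos [0.4721 0.3244 0.2176] yaw 0.1269 shift cm [ 9.16  0.06 -0.06] twist -0.008
[[279.92713537 223.63660085]
 [279.88848397 207.30132732]]
```

View pics/w2.png

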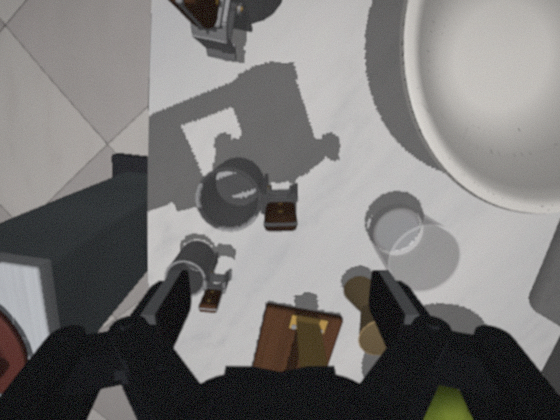

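Request:
carry_out --moves '[1, 4, 0.1, 0, 0, 1, 7, 0.1, 0, 0, 1, 9.1, 0.1, 0, 0, 1, 9.1, 0.1, 0, 0, 1, 9.1, 0.1, 0, 0, 0, 9.1, 0.1, 0, 0, 0, 9.1, 0.1, 0, 0, 0, 9.1, 0.1, 0, 0, 0, 9.1, 0.1, 0, 0, 0, 9.1, 0.1, 0, 0, 0, 9.1, 0.1, 0, 0, 0, 9.1, 0.1, 0, 0]'

```text
time: 4.25
tool_pos: [0.4739, 0.3265, 0.128]
tool_rot: [0.532, 0.467, 0.531, -0.466]
contact_force: [-0.7, 0.2, 6.0]
gripper_width: 0.272
```

Run:
```python
from h import *
import pickle
print(status.state()["gripper_width"],rot().round(3).tolist())
im=imaging.grab_frame("wrist")
cv2.imwrite("pics/w3.png",im[:,:,::-1])
```

```text
0.27155057909538455 [[0.002, 0.992, 0.129], [0.001, 0.129, -0.992], [-1.0, 0.002, -0.001]]
```

View pics/w3.png

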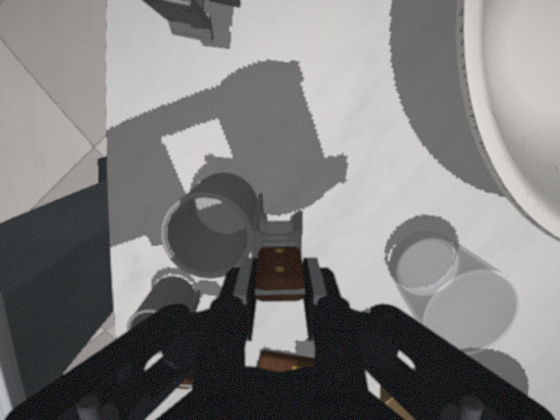

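Run:
```python
from h import *
go((0.4739,0.3265,0.405)); go((0.525,-0.005,0.405),-0.08)
```

```text
t 4.3 pos [0.4739 0.3265 0.128 ] yaw 0.1291 shift cm [-2.77e+01  6.00e-02 -2.00e-02] twist None
t 4.3 pos [0.4739 0.3265 0.128 ] yaw 0.1291 shift cm [-27.72   0.86  33.51] twist 0.209
```

Request:
carry_out --moves '[0, -1, 0, 0, 0, 0, -2, 0, 0, 0, 0, -4, 0, 0, 0, 0, -6.5, 0, 0, 0, 0, -9, 0, 0, 0, 0, -12, 0, 0, 0, 0, -15, 0, 0, 0, 0, -18, 0, 0, 0, 0, -21, 0, 0, 0, 0, -24, 0, 0, 0, 0, -26, 0, 0, 0, 0, -27.5, 0, 0, 0]'

```text
time: 5.3
tool_pos: [0.4732, 0.3261, 0.4051]
tool_rot: [0.532, 0.468, 0.531, -0.466]
contact_force: [0.3, 0.4, -1.9]
gripper_width: 0.273
```

Run:
```python
from h import *
go((0.525,-0.005,0.405),-0.08)
cv2.imwrite("pics/w4.png",imaging.grab_frame("wrist")[:,:,::-1])
cv2.imwrite("pics/s4.png",imaging.grab_frame("scene")[:,:,::-1])
```

```text
t 5.3 pos [0.4732 0.3261 0.4051] yaw 0.129 shift cm [-3.00e-02  8.80e-01  3.35e+01] twist 0.209
```

View pics/w4.png

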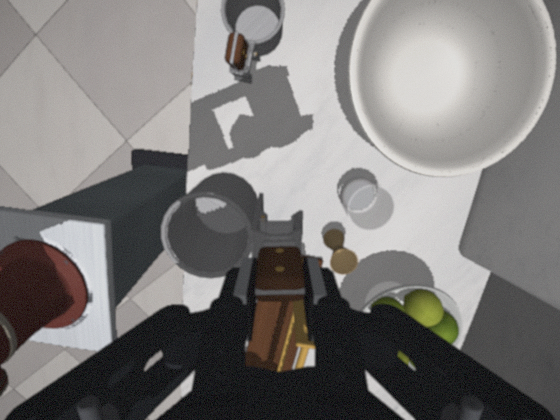

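View pics/s4.png

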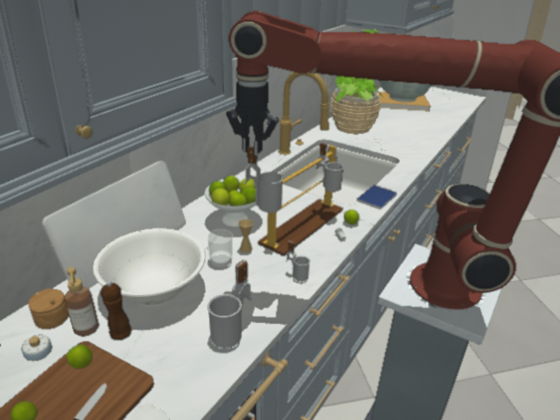

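Request:
carry_out --moves '[0, 0, 0.2, 3, 0.05, 0, 0, 0.4, 7, 0.1, 0, 0, 0.6, 11, 0.15, 0, 0, 0.8, 15, 0.2, 0, 0, 0.9, 19, 0.21, 0, 0, 0.9, 23, 0.21, 0, 0, 0.9, 27, 0.21, 0, 0, 0.9, 30, 0.21, 0, 0, 0.9, 32.5, 0.21, 0, 0, 0.9, 33.5, 0.21, 0, 0, 0.9, 33.5, 0.21, 0, 0, 0.9, 33.5, 0.21]'

```text
time: 6.4
tool_pos: [0.5248, -0.0046, 0.4004]
tool_rot: [-0.478, -0.52, -0.48, 0.52]
contact_force: [-0.0, -0.2, -2.2]
gripper_width: 0.272
```

Run:
```python
from h import *
import pickle
go((0.525,-0.005,0.405),-0.08)
D={}
for n in("wrist","scene","top"):
    s=status.state();c=imaging.camera_info(n);im=imaging.grab_frame(n);D[n]=(s,c)
    cv2.imwrite(f"pics/{n}5.png",im[:,:,::-1])
pickle.dump(D,open("d5.pkl","wb"))
```

```text
t 6.4 pos [ 0.5248 -0.0046  0.4004] yaw -0.0815 shift cm [-0.46  0.02  0.04] twist -0.001
```

View pics/wrist5.png

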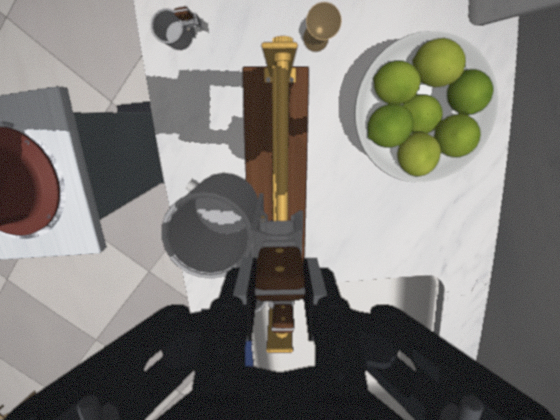

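View pics/scene5.png

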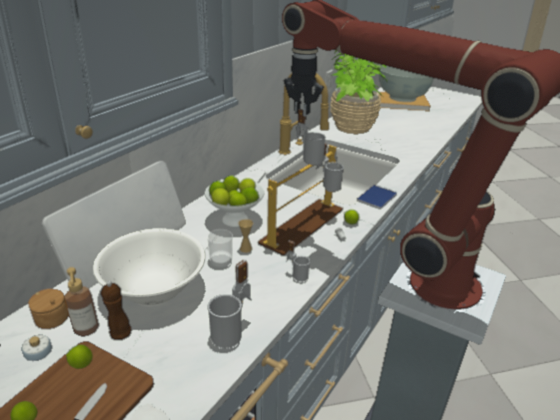

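Run:
```python
from h import *
crop("pics/wrist5.png","pics/w5a.png",230,340,40,240,3)
crop("pics/scene5.png","pics/s5a.png",255,355,120,220,6)
```

```text
(no output)
```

View pics/w5a.png

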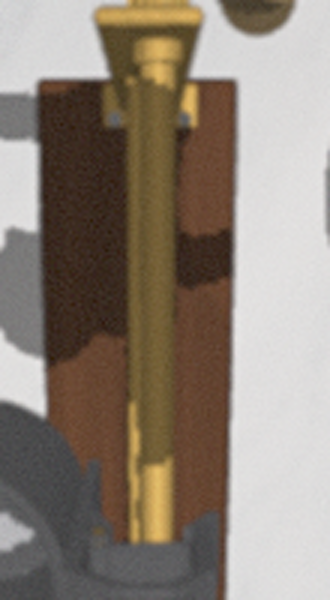

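View pics/s5a.png

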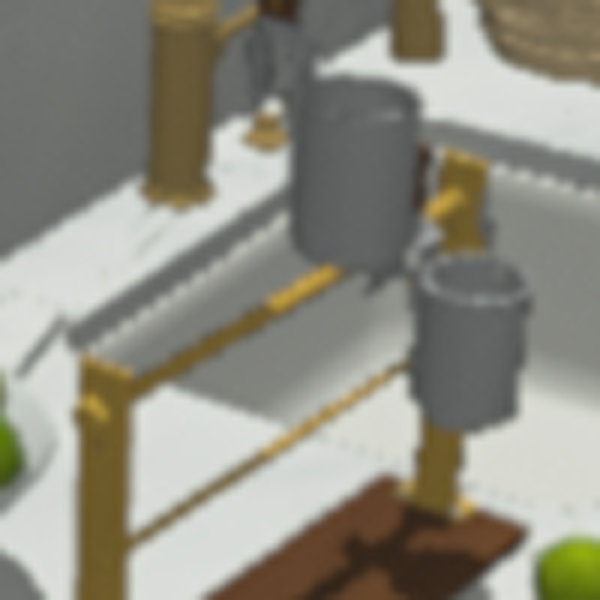

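Run:
```python
from h import *
import pickle
D=pickle.load(open("d5.pkl","rb"))
# scene bar: subpixel centroid of r-b in each column
def cen(f,cols,band):
    im=cv2.imread(f).astype(float);w=im[...,2]-im[...,0]
    P=[]
    for u in cols:
        a,b=band(u);v=np.arange(int(a),int(b)+1);x=w[v,u];x=x-np.minimum(x[0],x[-1]);x=np.clip(x-0.15*x.max(),0,None)
        P.append((u,(x*v).sum()/x.sum(),x.sum()/x.max()))
    return np.array(P)
line=lambda u:183.6+(u-278)*(159.4-183.6)/44
for f in("pics/scene0.png","pics/scene5.png"):
    cols=range(281,319 if '0' in f else 308,1);P=cen(f,cols,lambda u:(line(u)-5,line(u)+6));k=np.polyfit(P[:,0],P[:,1],1);r=P[:,1]-np.polyval(k,P[:,0]);print(f,k,r.std(),P[:,2].round(1))
    if '0' in f: ks=k
    else: ks5=k
# wrist rows: right edge
im=cv2.imread("pics/wrist5.png").astype(float)
R=[]
for v in range(75,215,10):
    print(v,[tuple(int(q) for q in im[v,u,::-1]) for u in range(270,292)][::1] if v in(105,205) else "")
```

```text
pics/scene0.png [ -0.58832767 347.12514557] 0.05709591365600475 [3.  3.1 3.3 3.2 3.3 3.2 3.2 3.3 3.2 3.2 3.2 3.2 3.2 3.1 3.3 3.1 3.2 3.2
 3.1 3.2 3.1 3.2 3.1 3.2 3.2 3.1 3.2 3.1 3.2 3.1 3.  3.2 3.1 3.  3.  3.2
 3.4 3.3]
pics/scene5.png [ -0.60824574 353.24560763] 0.15223383732218337 [2.6 2.7 2.9 3.1 2.9 2.9 2.8 2.9 3.1 2.8 2.8 2.8 2.8 2.9 2.8 2.8 2.9 3.
 3.7 3.1 3.1 3.2 3.1 3.2 3.3 3.1 3.3]
75 
85 
95 
105 [(59, 44, 39), (56, 29, 21), (80, 62, 38), (102, 83, 47), (117, 96, 57), (114, 93, 55), (109, 89, 53), (101, 86, 52), (108, 90, 56), (113, 93, 54), (111, 90, 51), (114, 92, 52), (117, 96, 53), (118, 95, 54), (115, 98, 54), (105, 86, 48), (103, 85, 49), (94, 76, 45), (82, 63, 42), (90, 64, 49), (99, 70, 46), (98, 65, 47)]
115 
125 
135 
145 
155 
165 
175 
185 
195 
205 [(96, 64, 44), (100, 69, 51), (104, 76, 51), (142, 112, 67), (186, 153, 89), (187, 152, 84), (152, 124, 72), (141, 115, 67), (166, 135, 74), (184, 146, 81), (203, 165, 93), (217, 176, 98), (224, 188, 106), (219, 178, 99), (205, 168, 93), (186, 152, 84), (168, 136, 75), (129, 102, 57), (105, 72, 45), (99, 66, 53), (102, 71, 52), (104, 69, 46)]
```

Run:
```python
from h import *
import pickle
D=pickle.load(open("d5.pkl","rb"));s,c=D["wrist"]
cs=D["scene"][1]
def plane(a,b,c):
    o,d=ray("",a,c);_,e=ray("",b,c);k=np.cross(d,e);k/=np.linalg.norm(k);return k,k@o
k1,c1=plane((282.2,205),(282.5,105),c)
L=lambda u:(u,-0.58832767*u+347.12514557)
k2,c2=plane(L(281),L(318),cs)
for y in (.1,0,-.1): print("int",np.linalg.solve([k1,k2,[0,1,0]],[c1,c2,y]))
# level bar: for z candidates, from wrist x at y and slope; scene likewise
for z in (.2,.205,.21,.215,.22):
    a=onz("",(282.2,205),z,c);b=onz("",(282.5,105),z,c)
    p,q=onz("",L(281),z,cs),onz("",L(318),z,cs)
    f=lambda p,q,y:p[0]+(q[0]-p[0])*(y-p[1])/(q[1]-p[1])
    print(z,"wrist x@0",f(a,b,0.0),"slope",(b-a)[0]/(b-a)[1],"scene x@0",f(p,q,0.),(q-p)[0]/(q-p)[1], "ys",a[1],b[1],p[1],q[1])
R=rot();print("tool",s["tool_pos"],np.arctan2(R[1,1],R[0,1]))
# grip in wrist: px of grip-x centre
print(proj("",[s["tool_pos"]+R@np.array([-.011,0,-.007])],c))
```

```text
int [0.53613737 0.1        0.21840925]
int [0.52795322 0.         0.21841802]
int [ 0.51976906 -0.1         0.21842679]
0.2 wrist x@0 0.5280877804239079 slope 0.081840877375691 scene x@0 0.5488759700849265 0.08174187623894202 ys -0.030023675599376576 0.08299049350930979 0.05116882026630343 -0.16307279604733949
0.205 wrist x@0 0.5280512499175922 slope 0.08184087737569094 scene x@0 0.5431960010106943 0.08174187623894165 ys -0.02857043348235226 0.08286076997189015 0.059348041779096805 -0.15337078386944558
0.21 wrist x@0 0.5280147194112766 slope 0.08184087737569089 scene x@0 0.5375160319364621 0.08174187623894155 ys -0.027117191365327933 0.08273104643447052 0.06752726329189063 -0.1436687716915519
0.215 wrist x@0 0.5279781889049611 slope 0.08184087737569083 scene x@0 0.5318360628622302 0.08174187623894205 ys -0.025663949248303605 0.08260132289705088 0.07570648480468423 -0.13396675951365822
0.22 wrist x@0 0.5279416583986454 slope 0.08184087737569078 scene x@0 0.526156093787998 0.08174187623894151 ys -0.024210707131279277 0.08247159935963125 0.08388570631747783 -0.12426474733576454
tool [ 0.52479134 -0.00456993  0.40040626] -0.07900860448920458
[[279.32065101 259.62180593]]
```

Request:
carry_out --moves '[0, 2, 0.3, 0, 0, 0, 5, 0.3, 0, 0, 0, 8, 0.3, 0, 0, 0, 8.5, 0.3, 0, 0, 0, 8.5, 0.3, 0, 0, 0, 8.5, 0.3, 0, 0]'

```text
time: 7.05
tool_pos: [0.5284, -0.0046, 0.3179]
tool_rot: [0.48, 0.52, 0.479, -0.519]
contact_force: [1.1, -0.1, -1.1]
gripper_width: 0.279
```

Run:
```python
from h import *
import pickle
go((0.5275,-0.005,0.2464),-0.0817)
D={}
for n in("wrist","scene"):
    s=status.state();c=imaging.camera_info(n);im=imaging.grab_frame(n);D[n]=(s,c)
    cv2.imwrite(f"pics/{n}6.png",im[:,:,::-1])
print(status.state()["contact_force"])
pickle.dump(D,open("d6.pkl","wb"))
crop("pics/wrist6.png","pics/w6a.png",180,380,100,310,2.8)
crop("pics/scene6.png","pics/s6a.png",255,355,120,220,6)
```

```text
t 7.05 pos [ 0.5284 -0.0046  0.3179] yaw -0.0798 shift cm [ 7.15 -0.09  0.05] twist 0.002
[ 0.17259319  0.25289094 -1.85269946]
```

View pics/w6a.png

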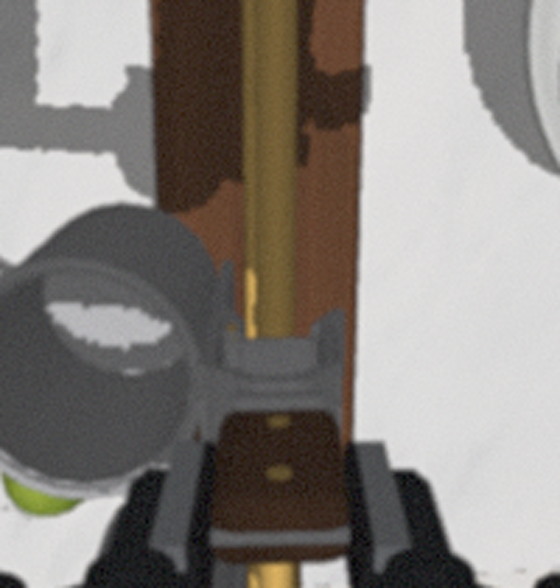

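View pics/s6a.png

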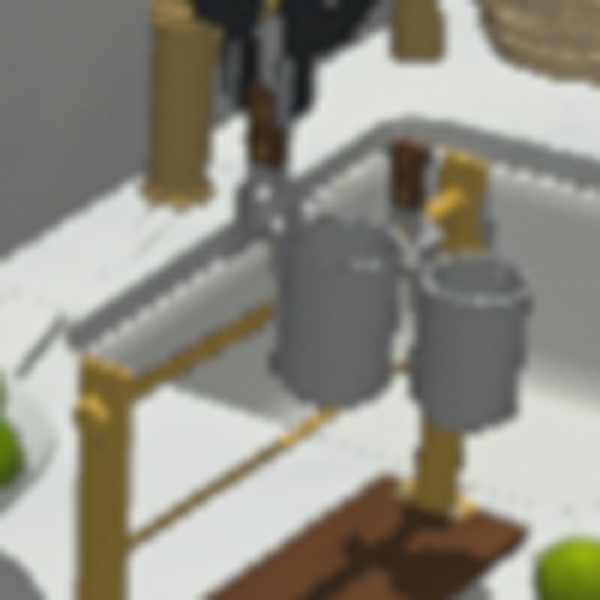

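Run:
```python
from h import *
import pickle
D=pickle.load(open("d6.pkl","rb"));s,c=D["wrist"];R=rot()
im=cv2.imread("pics/wrist6.png").astype(int)
for v in (130,160,190,205):
    print(v,[int(im[v,u,2]-im[v,u,0]) for u in range(262,295)])
for p in [(277.5,205),(277.5,130)]:
    X=onz("",p,.2184,c); print(X,(R.T@(X-s["tool_pos"])*1000).round(1))
# strap inner edges/nose and grip at their heights
```

```text
130 [28, 35, 26, 34, 30, 48, 57, 57, 56, 48, 53, 54, 58, 57, 59, 61, 62, 61, 60, 60, 56, 54, 52, 48, 32, 26, 23, 23, 27, 26, 23, 32, 31]
160 [28, 24, 30, 31, 35, 48, 58, 61, 60, 55, 53, 55, 58, 61, 63, 63, 65, 62, 61, 59, 58, 55, 53, 45, 48, 47, 46, 49, 50, 56, 51, 51, 51]
190 [55, 48, 47, 49, 46, 49, 55, 57, 61, 55, 51, 54, 55, 59, 63, 61, 61, 62, 58, 57, 56, 52, 51, 48, 48, 51, 49, 50, 48, 50, 56, 51, 50]
205 [1, 15, 38, 48, 48, 63, 86, 103, 104, 76, 57, 54, 55, 60, 57, 59, 60, 59, 60, 59, 60, 52, 50, 47, 48, 50, 50, 50, 51, 58, 49, 52, 52]
[ 5.27208272e-01 -4.77736368e-04  2.18400000e-01] [99.5 -2.  -4. ]
[0.53226563 0.06153694 0.2184    ] [ 99.4  -1.9 -66.2]
```

Request:
carry_out --moves '[0, 0, -0.25, 0, 0, 0, 0, -0.25, 0, 0, 0, 1, -0.25, 0, 0, 0, 2, -0.25, 0, 0, 0, 2.8, -0.25, 0, 0, 0, 3.2, -0.25, 0, 0, 0, 3.2, -0.25, 0, 0, 0, 3.2, -0.25, 0, 0]'

```text
time: 7.82
tool_pos: [0.5253, -0.005, 0.2838]
tool_rot: [-0.479, -0.52, -0.48, 0.52]
contact_force: [-0.1, -0.3, -1.9]
gripper_width: 0.271
```

Run:
```python
from h import *
go((0.5265,-0.005,0.2464),-0.0817)
cv2.imwrite("pics/w7.png",imaging.grab_frame("wrist")[:,:,::-1])
print(status.state()["contact_force"])
crop("pics/w7.png","pics/w7a.png",180,380,100,310,2.8)
```

```text
t 7.82 pos [ 0.5253 -0.005   0.2838] yaw -0.0811 shift cm [ 3.74  0.12 -0.01] twist 0.001
[-0.19345964  0.11116939 -2.62559354]
```

View pics/w7a.png

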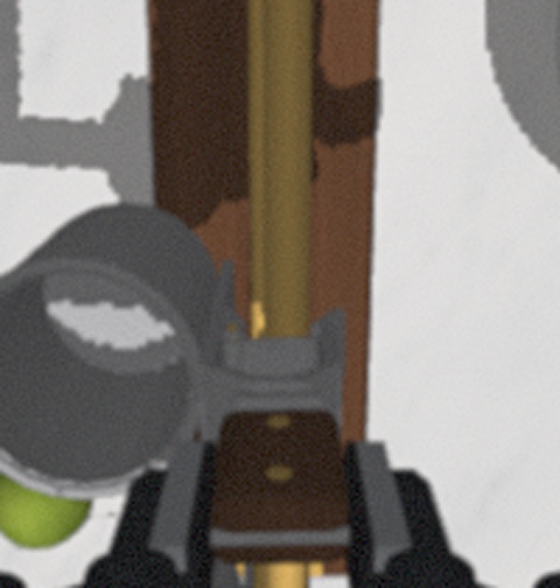

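Request:
carry_out --moves '[0, 0.2, 0.1, 0, 0, 0, 0.4, 0.1, 0, 0, 0, 0.6, 0.1, 0, 0, 0, 0.8, 0.1, 0, 0, 0, 1, 0.1, 0, 0, 0, 1, 0.1, 0, 0]'

```text
time: 8.37
tool_pos: [0.5269, -0.0051, 0.275]
tool_rot: [0.48, 0.52, 0.479, -0.52]
contact_force: [1.0, -0.6, 0.6]
gripper_width: 0.272
```

Run:
```python
from h import *
go((0.5265,-0.005,0.2464),-0.0817)
print(status.state()["contact_force"],status.state()["ft_torque"])
```

```text
t 8.37 pos [ 0.5269 -0.0051  0.275 ] yaw -0.081 shift cm [ 2.86 -0.04 -0.01] twist 0.001
[ 0.99422812 -0.58120136  0.5664617 ] [ 0.00399779 -0.14634337  0.00318975]
```

Request:
carry_out --moves '[0, 0.2, 0, 0, 0, 0, 0.4, 0, 0, 0, 0, 0.6, 0, 0, 0, 0, 0.8, 0, 0, 0, 0, 1, 0, 0, 0, 0, 1, 0, 0, 0]'

```text
time: 8.87
tool_pos: [0.5258, -0.0051, 0.2634]
tool_rot: [-0.479, -0.519, -0.48, 0.52]
contact_force: [-1.9, 0.6, 0.3]
gripper_width: 0.273
```

Request:
carry_out --moves '[0, 0.2, 0, 0, 0, 0, 0.4, 0, 0, 0, 0, 0.6, 0, 0, 0, 0, 0.8, 0, 0, 0, 0, 1, 0, 0, 0, 0, 1, 0, 0, 0]'

```text
time: 9.37
tool_pos: [0.5262, -0.0051, 0.2536]
tool_rot: [-0.479, -0.519, -0.48, 0.52]
contact_force: [-2.7, 0.0, -1.8]
gripper_width: 0.27
```

Run:
```python
from h import *
go((0.5265,-0.005,0.2464),-0.0817)
print(status.state()["contact_force"],status.state()["ft_torque"])
cv2.imwrite("pics/w8.png",imaging.grab_frame("wrist")[:,:,::-1])
crop("pics/w8.png","pics/w8a.png",180,380,100,310,2.8)
```

```text
t 9.37 pos [ 0.5262 -0.0051  0.2536] yaw -0.081 shift cm [ 0.72  0.04 -0.01] twist 0.001
[-2.65957748  0.04072206 -1.81141252] [-0.03984794  0.5150468  -0.03605828]
```

View pics/w8a.png

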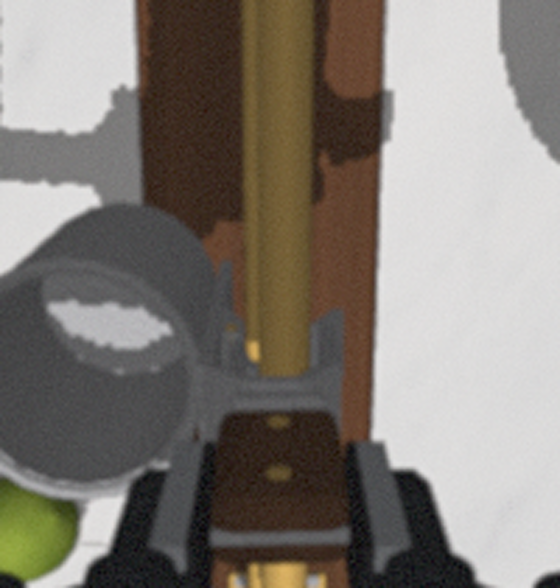

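Request:
carry_out --moves '[0, 0.1, 0, 0, 0, 0, 0.2, 0, 0, 0, 0, 0.3, 0, 0, 0, 0, 0.4, 0, 0, 0, 0, 0.4, 0, 0, 0]'

```text
time: 9.83
tool_pos: [0.5263, -0.0051, 0.25]
tool_rot: [-0.479, -0.52, -0.48, 0.52]
contact_force: [-2.5, 0.1, -1.5]
gripper_width: 0.27
```

Request:
carry_out --moves '[0, 0.05, 0, 0, 0, 0, 0.1, 0, 0, 0, 0, 0.1, 0, 0, 0]'

```text
time: 10.08
tool_pos: [0.5264, -0.0051, 0.2492]
tool_rot: [-0.479, -0.52, -0.48, 0.52]
contact_force: [-3.5, 0.2, -2.0]
gripper_width: 0.272
```

Request:
carry_out --moves '[0, 0.05, 0, 0, 0, 0, 0.1, 0, 0, 0, 0, 0.1, 0, 0, 0]'

```text
time: 10.33
tool_pos: [0.5264, -0.0051, 0.2482]
tool_rot: [-0.479, -0.52, -0.48, 0.52]
contact_force: [-3.2, 0.4, -3.3]
gripper_width: 0.268
```

Request:
carry_out --moves '[0, 0.05, 0, 0, 0, 0, 0.1, 0, 0, 0, 0, 0.1, 0, 0, 0]'

```text
time: 10.58
tool_pos: [0.5276, -0.0052, 0.2481]
tool_rot: [0.48, 0.521, 0.479, -0.519]
contact_force: [-0.2, -0.6, -2.5]
gripper_width: 0.272
```

Request:
carry_out --moves '[0, 0.05, 0, 0, 0, 0, 0.1, 0, 0, 0, 0, 0.1, 0, 0, 0]'

```text
time: 10.83
tool_pos: [0.527, -0.0052, 0.2469]
tool_rot: [0.48, 0.52, 0.479, -0.52]
contact_force: [0.3, -0.7, -2.0]
gripper_width: 0.272
```

Request:
carry_out --moves '[0, 0.05, 0, 0, 0, 0, 0.05, 0, 0, 0]'

```text
time: 11.0
tool_pos: [0.5267, -0.0051, 0.2462]
tool_rot: [0.479, 0.52, 0.479, -0.52]
contact_force: [1.0, -1.0, -1.5]
gripper_width: 0.272
```

Request:
carry_out --moves '[0, 0.05, 0, 0, 0, 0, 0.05, 0, 0, 0]'

```text
time: 11.17
tool_pos: [0.5266, -0.0051, 0.2455]
tool_rot: [-0.479, -0.52, -0.479, 0.52]
contact_force: [-0.2, -1.0, -2.7]
gripper_width: 0.272
```

Request:
carry_out --moves '[0, 0.05, 0, 0, 0, 0, 0.05, 0, 0, 0]'

```text
time: 11.33
tool_pos: [0.5267, -0.0051, 0.2455]
tool_rot: [0.479, 0.52, 0.479, -0.52]
contact_force: [-1.2, 0.1, -0.6]
gripper_width: 0.277
```

Run:
```python
from h import *
go((0.5265,-0.005,0.2464),-0.0817)
cv2.imwrite("pics/w9.png",imaging.grab_frame("wrist")[:,:,::-1])
cv2.imwrite("pics/s9.png",imaging.grab_frame("scene")[:,:,::-1])
print(status.state()["contact_force"],status.state()["ft_torque"])
crop("pics/w9.png","pics/w9a.png",240,320,180,260,7)
crop("pics/s9.png","pics/s9a.png",265,335,130,210,7)
```

```text
t 11.33 pos [ 0.5267 -0.0051  0.2455] yaw -0.081 shift cm [-0.09 -0.02 -0.01] twist 0.001
[ 0.76421633  0.48928567 -0.17564457] [ 0.01435695  0.07829037 -0.03538109]
```

View pics/w9a.png

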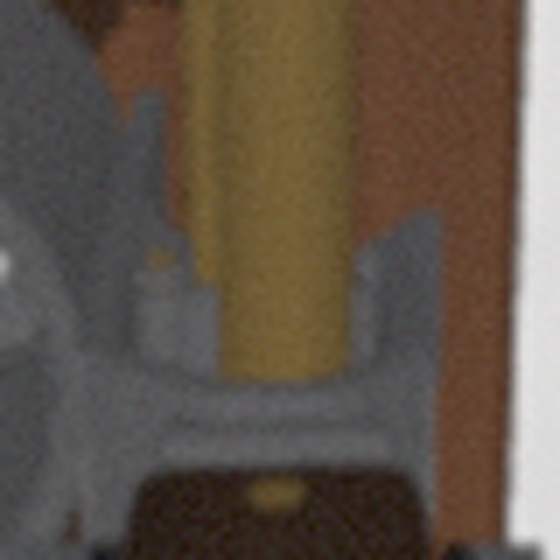

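View pics/s9a.png

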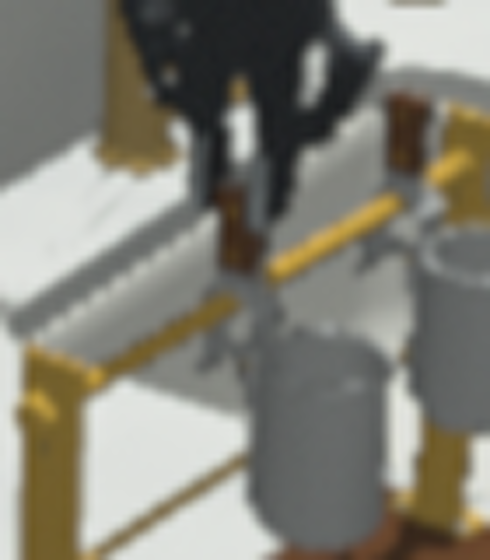

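Request:
carry_out --moves '[0, 0.05, 0, 0, 0, 0, 0.05, 0, 0, 0]'

```text
time: 11.6
tool_pos: [0.5267, -0.0051, 0.2454]
tool_rot: [0.48, 0.52, 0.479, -0.52]
contact_force: [-1.8, 0.8, 2.8]
gripper_width: 0.273
```

Request:
carry_out --moves '[0, 0.05, 0, 0, 0, 0, 0.05, 0, 0, 0]'

```text
time: 11.77
tool_pos: [0.5268, -0.0051, 0.2454]
tool_rot: [0.48, 0.52, 0.479, -0.52]
contact_force: [-3.0, -1.1, 5.5]
gripper_width: 0.269
```

Request:
carry_out --moves '[0, -0.2, 0, 0, 0, 0, -0.5, 0, 0, 0, 0, -0.8, 0, 0, 0, 0, -1.1, 0, 0, 0, 0, -1.4, 0, 0, 0, 0, -1.7, 0, 0, 0, 0, -1.8, 0, 0, 0, 0, -1.8, 0, 0, 0]'

```text
time: 12.43
tool_pos: [0.5269, -0.0052, 0.2626]
tool_rot: [0.48, 0.52, 0.479, -0.52]
contact_force: [-0.9, -0.4, -2.2]
gripper_width: 0.267
```

Request:
carry_out --moves '[0, -0.05, 0, 0, 0, 0, -0.1, 0, 0, 0, 0, -0.1, 0, 0, 0]'

```text
time: 12.68
tool_pos: [0.5266, -0.0051, 0.263]
tool_rot: [-0.479, -0.52, -0.479, 0.52]
contact_force: [-0.1, -0.2, -2.4]
gripper_width: 0.274
```

Request:
carry_out --moves '[0, -0.05, 0, 0, 0, 0, -0.1, 0, 0, 0, 0, -0.1, 0, 0, 0]'

```text
time: 12.93
tool_pos: [0.5266, -0.0051, 0.2642]
tool_rot: [0.479, 0.52, 0.479, -0.52]
contact_force: [0.6, 0.5, -2.2]
gripper_width: 0.272
```

Request:
carry_out --moves '[0, -0.05, 0, 0, 0, 0, -0.1, 0, 0, 0, 0, -0.1, 0, 0, 0]'

```text
time: 13.18
tool_pos: [0.5265, -0.0051, 0.2646]
tool_rot: [-0.479, -0.52, -0.479, 0.52]
contact_force: [0.6, -0.4, -3.8]
gripper_width: 0.272
```

Request:
carry_out --moves '[0, -0.05, 0, 0, 0, 0, -0.1, 0, 0, 0, 0, -0.1, 0, 0, 0]'

```text
time: 13.43
tool_pos: [0.5264, -0.0051, 0.2648]
tool_rot: [-0.479, -0.52, -0.48, 0.52]
contact_force: [4.1, -0.5, -9.5]
gripper_width: 0.27
```

Request:
carry_out --moves '[0, -0.05, 0, 0, 0, 0, -0.05, 0, 0, 0]'

```text
time: 13.6
tool_pos: [0.5262, -0.0051, 0.2649]
tool_rot: [-0.479, -0.519, -0.48, 0.52]
contact_force: [2.4, 0.1, -13.7]
gripper_width: 0.273
```

Run:
```python
from h import *
cv2.imwrite("pics/w10.png",imaging.grab_frame("wrist")[:,:,::-1])
print(status.state()["contact_force"],status.state()["tool_pos"])
crop("pics/w10.png","pics/w10a.png",240,320,180,260,7)
```

```text
[  2.80951804  -0.57378686 -14.95441161] [ 0.52622443 -0.00505961  0.26490067]
```

View pics/w10a.png

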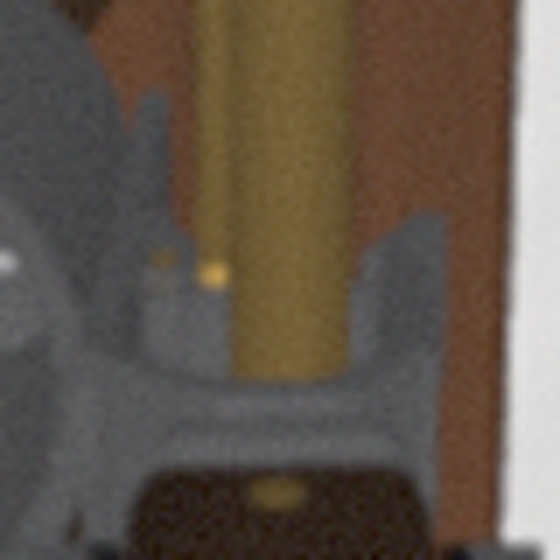

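Request:
carry_out --moves '[0, 0.2, 0, 0, 0, 0, 0.5, 0, 0, 0, 0, 0.8, 0, 0, 0, 0, 1.1, 0, 0, 0, 0, 1.4, 0, 0, 0, 0, 1.7, 0, 0, 0, 0, 1.9, 0, 0, 0, 0, 2, 0, 0, 0, 0, 2, 0, 0, 0]'

```text
time: 14.4
tool_pos: [0.5264, -0.0051, 0.2462]
tool_rot: [-0.479, -0.52, -0.48, 0.52]
contact_force: [-0.3, 0.7, -2.2]
gripper_width: 0.273
```

Request:
carry_out --moves '[0, 0.05, 0, 0, 0, 0, 0.1, 0, 0, 0, 0, 0.1, 0, 0, 0]'

```text
time: 14.65
tool_pos: [0.5266, -0.0051, 0.2456]
tool_rot: [0.479, 0.52, 0.479, -0.52]
contact_force: [0.0, -0.5, -1.9]
gripper_width: 0.275
```

Within about 0.3 mm of seated; open a little, then more.

Request:
carry_out --moves '[0.33, 0.05, 0, 0, 0, 0.38, 0.05, 0, 0, 0, 0.45, 0.05, 0, 0, 0, 0.5, 0.05, 0, 0, 0, 0.55, 0.05, 0, 0, 0, 0.6, 0.05, 0, 0, 0, 0.6, 0.05, 0, 0, 0, 0.6, 0.05, 0, 0, 0]'

```text
time: 15.32
tool_pos: [0.5266, -0.0051, 0.2451]
tool_rot: [0.479, 0.52, 0.479, -0.52]
contact_force: [-0.3, 0.8, -0.4]
gripper_width: 0.601
```

Run:
```python
from h import *
cv2.imwrite("pics/w11.png",imaging.grab_frame("wrist")[:,:,::-1])
print(status.state()["contact_force"],status.state()["tool_pos"])
```

```text
[ 0.1697869  -0.14219666  0.47999158] [ 0.52663565 -0.00513258  0.24513446]
```

View pics/w11.png

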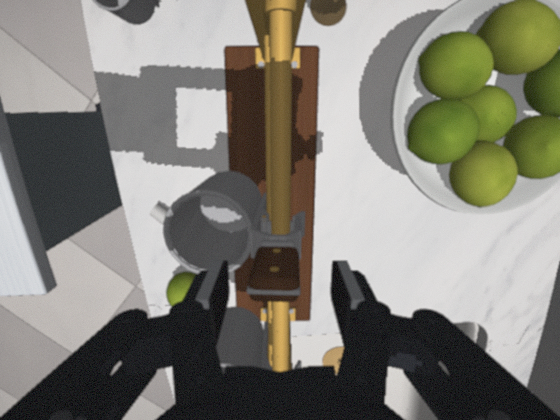

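Request:
carry_out --moves '[0.6, -0.5, 0, 0, 0, 0.6, -1.5, 0, 0, 0, 0.6, -3, 0, 0, 0, 0.6, -5, 0, 0, 0, 0.6, -8, 0, 0, 0, 0.6, -11, 0, 0, 0, 0.6, -14, 0, 0, 0, 0.6, -15, 0, 0, 0, 0.6, -15, 0, 0, 0, 0.6, -15, 0, 0, 0, 0.6, -15, 0, 0, 0, 0.6, -15, 0, 0, 0]'

```text
time: 16.37
tool_pos: [0.526, -0.005, 0.3925]
tool_rot: [-0.478, -0.519, -0.48, 0.521]
contact_force: [0.4, -0.4, -0.4]
gripper_width: 0.599
```

Run:
```python
from h import *
c=imaging.camera_info("wrist")
cv2.imwrite("pics/w12.png",imaging.grab_frame("wrist")[:,:,::-1])
cv2.imwrite("pics/s12.png",imaging.grab_frame("scene")[:,:,::-1])
cv2.imwrite("pics/t12.png",imaging.grab_frame("top")[:,:,::-1])
crop("pics/w12.png","pics/w12a.png",180,330,180,320,5)
crop("pics/s12.png","pics/s12a.png",255,355,130,230,6)
print(status.state()["contact_force"],status.state()["tool_pos"])
# bystander change in top and scene
for n in("top","scene"):
    a=cv2.imread(f"pics/{n}0.png").astype(int);b=cv2.imread(f"pics/{n[0]}12.png").astype(int)
    if n=="top": print("jig/tum",np.abs(a-b)[180:210,220:280].max(2).mean(),"stop/lime",np.abs(a-b)[260:285,335:390].max(2).mean())
    else: print("jig/tum",np.abs(a-b)[215:265,205:258].max(2).mean(),"lime",np.abs(a-b)[205:240,333:362].max(2).mean())
```

```text
[ 0.3941826  -0.0870172  -0.34793255] [ 0.5262082  -0.00505819  0.39343183]
jig/tum 29.59888888888889 stop/lime 116.11927272727273
jig/tum 15.21245283018868 lime 7.491625615763547
```

View pics/w12a.png

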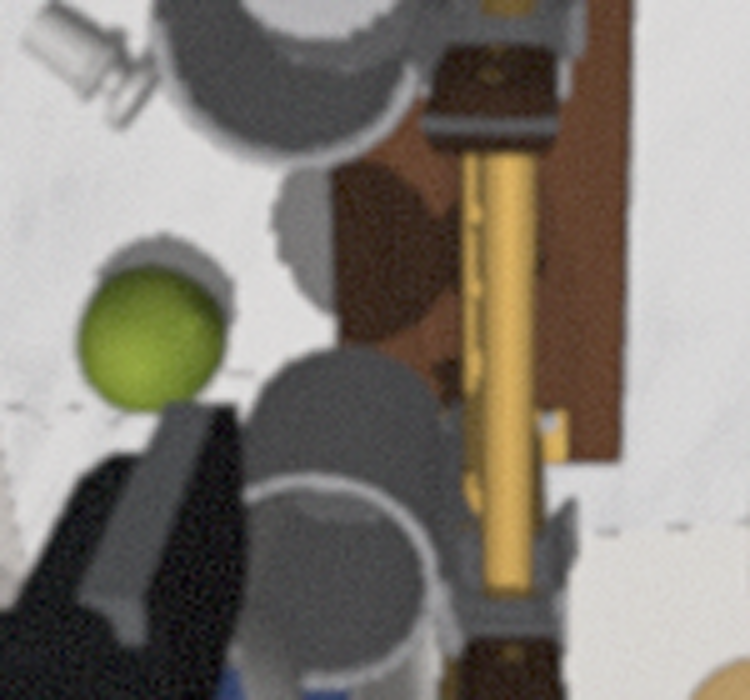

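View pics/s12a.png

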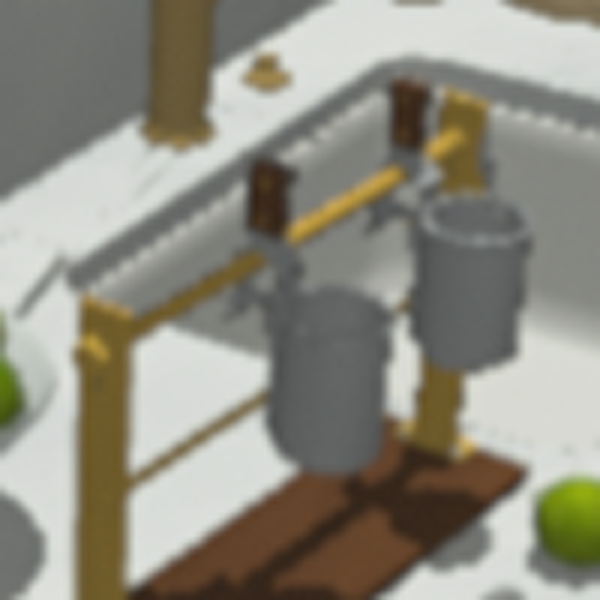

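Request:
carry_out --moves '[0.6, 0, 0, 0, 0, 0.6, 0, 0, 0, 0, 0.6, 0, 0, 0, 0, 0.6, 0, 0, 0, 0, 0.6, 0, 0, 0, 0, 0.6, 0, 0, 0, 0]'

```text
time: 17.02
tool_pos: [0.5266, -0.0051, 0.3952]
tool_rot: [0.479, 0.52, 0.479, -0.52]
contact_force: [-0.1, 1.2, -0.6]
gripper_width: 0.599
```

Run:
```python
from h import *
from plant import workorder
b=imaging.grab_frame("scene")[:,:,::-1];a=cv2.imread("pics/s12.png")
print("still diff",np.abs(a.astype(int)-b)[150:215,290:325].mean(), np.abs(a.astype(int)-b)[340:400,20:80].mean())
print(workorder.job_done(), status.state()["time"])
```

```text
still diff 0.46007326007326005 0.48564814814814816
the job is handed in; nothing more can be done
the job is handed in; nothing more can be done
```

The middle-sized cup now hangs upright on the free part of the upper bar, and I handed the job in at about 17 s.

- **Fitting:** I pressed the hook down over the bar, which I measured at z = 0.218 m. The sideways load vanished just before home, which I took as the gate flicking shut. The wrist picture then showed the gate lying level under the bar. At home the press peaked at about 8 N.
- **Tug:** I raised the cup 19 mm to the gate and pulled with roughly 7 to 12 N, and the gate held. I then let the cup sink back, opened the jaws and backed straight up and clear.
- **Last checks:** The scene picture shows the cup hanging upright beside the other one. Two pictures about 0.6 s apart are alike to within camera noise (0.46 against 0.49 in a patch of still background), so the cup is at rest. The arm's contact force was near zero.
- **Not confirmed:** My numerical before-and-after picture comparison for the bystanders told me nothing firm: the arm or its shadow had probably changed those patches. I saw no contact with any bystander. The lime and stopper look undisturbed in the last wrist picture, but I did not measure any bystander's position again.

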